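# Offer up a hinged flap to its jamb for pinning

### The arm

A 6-joint arm with a two-finger parallel gripper is mounted at the origin on a cart in front of the work surface, level with it; the furniture and walls round the work are solid. World frame = base frame: x ahead of the robot, y to its left, z up, the work surface at z = 0. Lengths are in mm, angles in rad, forces in N, time in s.
With the tool pointing down it reaches from about 350 to 975 mm from the base axis. Payload 7.1 kg.
Tool frame: the origin (TCP) lies at the very end of the fingers, on their centre line; the grasp point (between the pads) lies 19 mm behind it (ctrl.grasp_offset is the distance from the TCP to the grasp point, in mm); z points along the fingers, y is the line along which they close (so a half turn about z gives the same grasp; the last joint's range is limited). The gripper opens to 88 mm and grips with 3 to 60 N. Pads are 20 mm wide; open, the fingers measure 115 mm over their backs; the gripper's body (75 mm by 178 mm) begins 61 mm behind the grasp point.
Start: joints at [1.247, 0.423, 1.63, -0, 1.089, -0.019], TCP at [187.532, 596.185, 222.675] pointing down, gripper open.
Joint ranges: [-3, 3], [-0.9, 2.11], [0.09, 2.58], [-1.31, 4.45], [0.11, 2.69], [-2.54, 2.54]. Speed limits (rad/s): [2.39, 2.39, 3.01, 3.14, 3.14, 3.14].

### API

Orientations are given as a rotation vector (axis times angle).
In Python, from workcell import ctrl, viewer, ticket, models gives the robot as it stands.
- The arm moves only by the tool play_rows, never from a script. Its arguments are lists of equal length, an entry for each row: "dp": the shift along the world's x, y, z in mm, a list of three; "yaw": the turn about the world's z in degrees. In form: {"dp": [[tx, ty, tz], ...], "yaw": [yaw, ...]}. A call has 1 to 8 rows; each row shifts and turns the commanded pose from where the row before left it; what a row does not reach is not made up. A row lasts 1/12 s, in which the tool goes at most 41.7 mm and 7.16 degrees, less where a joint would pass 70% of its speed; a pose out of reach is approached as far as the arm can. A call is refused whole if a number of a shift passes 41.7 or a number of a turn 7.16, either way. A call with a gripper value outside its range is refused whole. "gripper" is the closure, from 0 (fully open) to 1 (shut), set as the call begins (left out, the last holds). The fingers move at their own pace and stop on an object; the grip force is fixed at half the most. Time passes only in rows, so rows that do not move let the fingers close. It gives the time, the measured TCP pose, the force, the opening and the grip force at its end, in the units of the state.
- ctrl.get_obs(): the state, without advancing time (a new reading comes with each control period).
- viewer.get_image(name): name is "side" or "top"; returns a dict with "pixels" (384x512x3 uint8, red, green, blue), "range_z" (384x512 float32, mm along the optical axis (not along the pixel's ray), 0 where there is no reading), "fx", "fy", "cx", "cy" (pixels), "T" (4x4, takes a point from camera to world coordinates). Camera axes: x right, y up, looking along -z (the intrinsics and any distortion apply to the point x, -y, -z); pixel columns grow to the right and rows downward; lengths in mm; the calibration is good to about 2 mm. A picture is of the moment at which its call begins.
- ticket.close_job(): hands the job in; it is judged then, once.
Trained networks look in a picture, given as the dict that the camera call returned (one of the last four; its "shot" number tells which), for a name from the list of things; names that differ only in an ending like _2 or _b are one class to them, and where a whole thing is asked for, a point or a joint stands for the part that bears it (a point fixed in the world has none). Each returns a list of dicts, best first, with "conf" (0 to 1); they miss things now and then, are a little off and sometimes report something else, mostly with a low value. They report only what shows in the picture. A call takes as long as a camera call. They do not tell look-alikes from the thing itself.
- models.look_for(picture, name): "bbox" ([centre column, centre row, width, height] in pixels, round what is visible of it).
- models.landmark_of(picture, name): "location" ([column, row] in pixels: a listed point, or the origin of a listed thing).
The state is a dict: "t": time; "qpos": joint angles; "qvel": joint speeds; "joint_torque": joint torques, N m; "ee_pos": TCP position; "orientation": TCP orientation; "ft_force": force on the tool from outside, world axes, zero at the start; "moment": the same for the moment, N m; "width": finger opening in mm; "grasp_force": force on a finger pad.
Only numpy, scipy, OpenCV 4.12 (cv2) and the standard library are available. Lean on these libraries where they do the work, as an engineer would, in place of code of your own. Each camera call takes 0.05 s, during which the arm holds its last target. There are 200 camera calls.

### The job

Find the wooden flap whose hinge knuckles fit into the gaps of the leaf on the fixed jamb block, pick it up and offer it, level, to the jamb so that its knuckles sit between the jamb's and all the holes line up, ready for me to drive the hinge pin through. Do it gently: never press the flap against the jamb with more than 20 N. Finish while still holding it there in the gripper, still and not leaning on the jamb; leave the other flap, the pin, the oil bottle and the padlock alone.

Things in the scene. Friction and masses are not known exactly. Their poses are not given: they have to be found in the camera images.
- jamb_block: fixed wooden block 60 (x) x 80 (y) x 60 high mm on a steel foot plate 50 x 124 x 4 mm; steel hinge leaf 4 mm thick, 69 mm wide, on its top, with three knuckles standing out in front of its -x face, towards the robot. Origin: centre of the underside; x from knuckles to block, y along the hinge line, z up. Place and yaw vary.
- jamb_bore (a point): middle of the jamb's bore line, at (-40, 0, 69) mm in its frame, same axes. Barrels 18 mm diameter, 10 mm bore along y, at y = -34.5 to -22.5, -5.5 to 5.5, 22.5 to 34.5 mm: two 17 mm gaps. The leaf's plate starts 9.5 mm behind the line, so a mating knuckle pushed in along +x is stopped about 2 mm past alignment.
- flap_two: wooden block 80 (x) x 60 (y) x 20 high mm, lying flat, 0.18 kg, steel hinge leaf 4 mm on top; two knuckles at y = -20 to -8 and 8 to 20 mm: this flap fits, 18 mm barrels, 10 mm bore, past its +x end, undersides level with the wood's top. Origin: centre of underside; x to knuckles, y along hinge line. Grip across the 60 mm at the origin. Mated: underside 40 mm up, axes parallel to the jamb's.
- flap_two_bore (a point): middle of this flap's bore line, at (50, 0, 29) mm in the flap's frame; same axes. It must come to the jamb's bore line middle.
- flap_three: wooden block 80 (x) x 60 (y) x 20 high mm, lying flat, 0.18 kg, steel hinge leaf 4 mm on top; three knuckles at y = -30 to -22.5, -5.5 to 5.5, 22.5 to 30 mm: the wrong flap, 18 mm barrels, 10 mm bore, past its +x end, undersides level with the wood's top. Origin: centre of underside; x to knuckles, y along hinge line. Leave it alone. The two flaps swap places.
- hinge_pin: loose steel hinge pin lying on the worktop, 7 mm diameter, 84 mm long with a 12 mm head; to be left alone. Origin: under its middle, x along the pin.
- oil_bottle: small upright oil bottle, 42 mm diameter, 131 mm high, loose; to be left alone. Origin: centre of its underside.
- block_padlock: grey steel block padlock, 41 x 53 x 24 mm, loose; to be left alone. Origin: centre of its underside.
Things that resemble listed ones, but are neither listed nor needed, are in the scene too. Leave any orange look-alike of the jamb_block alone.

How it is judged (in metres and radians):
On the way:
1. the two-knuckle flap is lifted clear of the worktop in the gripper (height (world z) of flap_two above 0.025 m and contact force between flap_two and the fingers above 1 N), for 0.2 s.
At the end, for the whole second after the job is handed in: The two-knuckle flap is gripped and at rest with its knuckles between the jamb's: bore centres within 3 mm in height and in depth and 3.5 mm along the hinge line, hinge lines parallel within 0.08 rad, flap level within 0.12 rad, its push on the jamb under 10 N (x of flap_two_bore in the frame of jamb_bore between -0.003 and 0.003 m and y of flap_two_bore in the frame of jamb_bore between -0.0035 and 0.0035 m and z of flap_two_bore in the frame of jamb_bore between -0.003 and 0.003 m and angle between the y axis of flap_two and the y axis of jamb_block, either way round below 0.08 rad and angle between flap_two's own z axis and vertical below 0.12 rad and contact force between flap_two and the fingers above 1 N and contact force between flap_two and jamb_block below 10 N and linear speed of flap_two below 0.02 m/s); the arm keeps its last pose, push and grip.
It fails at once if the flap is pressed against the jamb with more than 20 N (contact force between flap_two and jamb_block above 20 N).
It fails at once if the other flap, the pin, the oil bottle or the padlock is moved more than 15 mm (distance of any of flap_three, hinge_pin, oil_bottle, block_padlock from where it was at the start of the episode above 0.015 m).
It also fails if it takes over 45 s, if anything falls off the work surface, if the arm or the gripper's body presses on something with over 40 N, if the wrist force passes 120 N, or if a joint passes its speed limit or range.

## Working session

There is one attempt and no reset: what is moved stays moved. The work goes in short steps, Python scripts to look and compute and a tool call to move; the robot and the scene stay as the last step left them, time stands still between calls to the robot, and variables do not carry over. Pictures are saved under pics/ and viewed, at most 10 in all, crops included, and the job is handed in when it is done.

Besides the shell and the picture viewer there is one more tool, called in YAML: its name, and indented under it one key for each argument. play_rows: Moves the arm, as the interface text tells. Its arguments: {"type":"object","properties":{"dp":{"type":"array"},"yaw":{"type":"array"},"gripper":{"type":"number"}},"required":["dp","yaw"]}

```bash
mkdir -p pics; cat > h.py <<'E'
import numpy as np, cv2
from workcell import ctrl, viewer, ticket, models
def cloud(p):
    z=p["range_z"].astype(float); v,u=np.mgrid[0:z.shape[0],0:z.shape[1]]
    c=np.stack([(u-p["cx"])/p["fx"]*z,-(v-p["cy"])/p["fy"]*z,-z,np.ones_like(z)],-1)
    w=(c@np.array(p["T"]).T)[...,:3]; w[z<=0]=np.nan; return w
def save(p,n): cv2.imwrite(f"pics/{n}.png",p["pixels"][...,::-1])
E
python3 - <<'E'
from h import *
for n in("top","side"):
    p=viewer.get_image(n); save(p,n+"1"); w=cloud(p); np.save(n+"1.npy",w); print(n,[k for k in p],np.round(np.array(p["T"])[:3,3]))
    for o in("jamb_block","jamb_bore","flap_two","flap_two_bore","flap_three","hinge_pin","oil_bottle","block_padlock"):
        for r in models.landmark_of(p,o)[:3]:
            c,rr=r["location"]; print(o,np.round(r["location"]),round(r["conf"],2),np.round(w[int(np.clip(rr,0,383)),int(np.clip(c,0,511))]))
E
```

```text
top ['pixels', 'range_z', 'fx', 'fy', 'cx', 'cy', 'T', 'shot'] [ 455.  -29. 1371.]
jamb_block [182. 168.] 0.85 [732. 212.  63.]
jamb_block [262. 138.] 0.59 [601. -30. 865.]
jamb_bore [176. 181.] 0.67 [687. 227.  71.]
jamb_bore [261. 143.] 0.6 [598. -30. 848.]
flap_two [186. 244.] 0.85 [499. 198.  21.]
flap_two_bore [191. 224.] 0.75 [563. 185.  -4.]
flap_three [391. 249.] 0.73 [ 493. -433.   24.]
hinge_pin [181. 244.] 0.7 [499. 213.  22.]
hinge_pin [221. 188.] 0.51 [683.  97.  -3.]
oil_bottle [225. 183.] 0.47 [695.  84.   1.]
block_padlock [382. 185.] 0.65 [ 692. -413.   26.]
side ['pixels', 'range_z', 'fx', 'fy', 'cx', 'cy', 'T', 'shot'] [ -45. -186.  974.]
jamb_block [185. 180.] 0.92 [708. 218.  34.]
jamb_block [263. 165.] 0.59 [642. -70. 238.]
jamb_bore [256. 159.] 0.87 [825. -17.  64.]
jamb_bore [184. 175.] 0.62 [708. 216.  65.]
flap_two [175. 234.] 0.77 [494. 189.  20.]
flap_two_bore [179. 212.] 0.91 [588. 206.   6.]
flap_three [375. 272.] 0.91 [ 474. -435.   18.]
oil_bottle [140. 184.] 0.61 [679. 380.  17.]
block_padlock [365. 216.] 0.6 [ 668. -406.   25.]
```

```bash
python3 -c "
import cv2
for n in('top','side'):
    cv2.imwrite(f'pics/{n}1b.png',cv2.resize(cv2.imread(f'pics/{n}1.png'),(800,600),interpolation=cv2.INTER_CUBIC))"
```

```text
(no output)
```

View pics/top1b.png

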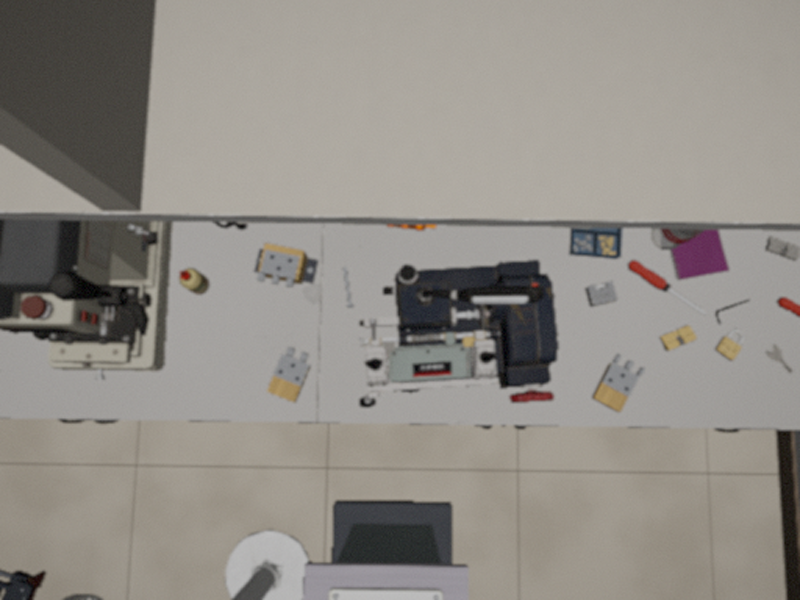

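View pics/side1b.png

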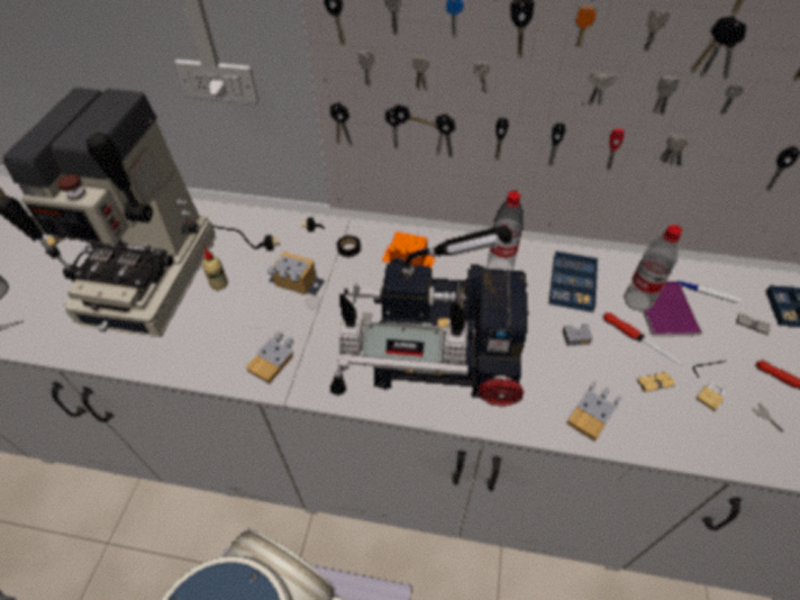

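The candidates are two flaps in the top view, left (290,372) and right (618,382). The jamb is at (282,264), and the orange look-alike is at about (410,226). Next is one close crop of both flaps plus the jamb.

```bash
python3 -c "
import cv2,numpy as np
t=cv2.imread('pics/top1.png');s=cv2.imread('pics/side1.png')
f=lambda i,c,r:cv2.resize(i[r-32:r+32,c-42:c+42],(396,298),interpolation=cv2.INTER_CUBIC)
cv2.imwrite('pics/crop.png',np.vstack([np.hstack([f(t,186,238),f(t,395,244)]),np.hstack([f(s,174,226),f(t,182,168)])]))"
```

```text
(no output)
```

View pics/crop.png

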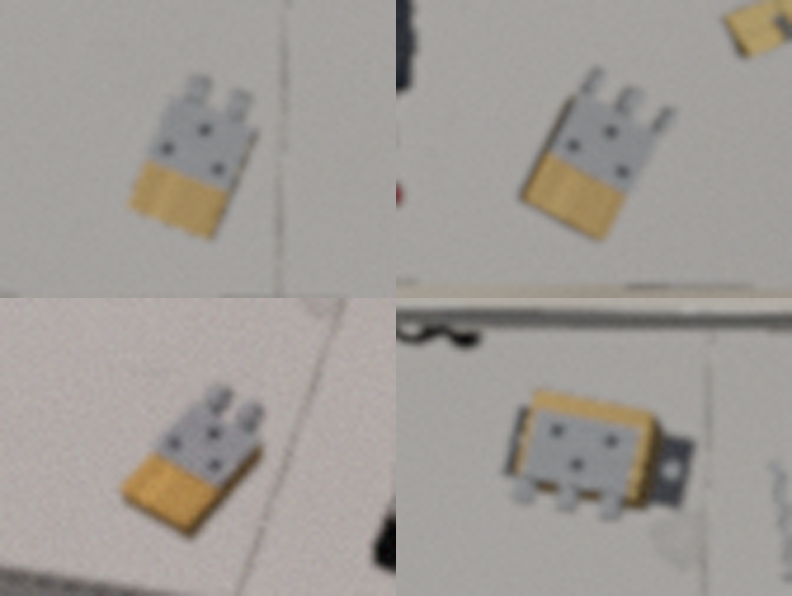

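The left flap (crop upper-left, full-frame top at about (186,238)) has two knuckles, so it is the target. The right one at (395,244) has three. The jamb is at (182,168), with its knuckles facing the robot. Now I'll fit both poses.

```bash
cat >> h.py <<'E'
from scipy.optimize import minimize
def sdbox(x,y,b):
    cx,cy,hx,hy=(b[0]+b[1])/2,(b[2]+b[3])/2,(b[1]-b[0])/2,(b[3]-b[2])/2
    qx,qy=abs(x-cx)-hx,abs(y-cy)-hy
    return np.hypot(np.maximum(qx,0),np.maximum(qy,0))+np.minimum(np.maximum(qx,qy),0)
# boxes: x0,x1,y0,y1,z_top
FLAP=[(-40,40,-30,30,22),(40,58,-20,-8,33),(40,58,8,20,33)]
JAMB=[(-30,30,-40,40,62),(-48,-30,-34.5,-22.5,73),(-48,-30,-5.5,5.5,73),(-48,-30,22.5,34.5,73)]
def fit(p,boxes,x0,zth,zup,base=0,R=85):
    """pose x,y,yaw of a silhouette (pixels with z above zth) seen from camera p"""
    w=p["w"] if "w" in p else cloud(p); T=np.array(p["T"])
    v,u=np.mgrid[0:384,0:512]
    d=np.stack([(u-p["cx"])/p["fx"],-(v-p["cy"])/p["fy"],-np.ones(u.shape)],-1)@T[:3,:3].T
    def at(z): return (T[:3,3]+d*((z-T[2,3])/d[...,2])[...,None])[...,:2]
    q=at(base+25); win=np.hypot(q[...,0]-x0[0],q[...,1]-x0[1])<R
    m=((w[...,2]>zth)&(w[...,2]<zup))[win].astype(float); Q={b[4]:at(base+b[4])[win] for b in boxes}
    def f(s):
        c,n=np.cos(s[2]),np.sin(s[2]); sd=1e9
        for b in boxes:
            dx,dy=Q[b[4]][:,0]-s[0],Q[b[4]][:,1]-s[1]
            sd=np.minimum(sd,sdbox(c*dx+n*dy,-n*dx+c*dy,b))
        return np.mean((m-1/(1+np.exp(np.clip(sd/1.5,-30,30))))**2)
    best=min((minimize(f,[x0[0],x0[1],x0[2]+a],method="Nelder-Mead",options=dict(xatol=.01,fatol=1e-7,initial_simplex=np.array([[x0[0],x0[1],x0[2]+a]]+[[x0[0]+8,x0[1],x0[2]+a],[x0[0],x0[1]+8,x0[2]+a],[x0[0],x0[1],x0[2]+a+.15]]))) for a in(-.3,0,.3)),key=lambda r:r.fun)
    return best.x,best.fun,m.sum()
def grab(n,k=4):
    P=[viewer.get_image(n) for _ in range(k)]; p=P[-1]
    p["w"]=np.nanmedian([cloud(a) for a in P],0); return p
E
python3 -W ignore - <<'E'
from h import *
p=grab("top"); w=p["w"]
a=w[30:,:][:,:]; t=w[205:225,180:215,2]; print("table z",np.nanmedian(t),np.nanstd(t))
print("jamb z",np.round(w[160:186:2,170:196:3,2]))
for th in(8,12): print("flap",fit(p,FLAP,(510,195,-.4),th,60))
for th in(45,55): print("jamb",fit(p,JAMB,(730,212,-.1),th,100,0))
s=grab("side")
print("side flap",fit(s,FLAP,(510,195,-.4),14,60)); print("side jamb",fit(s,JAMB,(730,212,-.1),55,100))
print(ctrl.get_obs()["orientation"])
E
```

```text
table z -1.19367629133518 4.804031485304153
jamb z [[62. 63. 59. 59. 61. 57. 59. 60. 61.]
 [68. 63. 64. 61. 63. 58. 58. 59. 55.]
 [62. 65. 62. 64. 62. 65. 60. 64. 50.]
 [64. 63. 64. 63. 63. 66. 64. 62. 43.]
 [67. 62. 61. 63. 62. 64. 63. 59. 37.]
 [64. 63. 63. 63. 62. 64. 63. 61. 30.]
 [63. 64. 66. 65. 61. 61. 62. 59. 24.]
 [64. 62. 61. 61. 66. 65. 63. 58. 15.]
 [29. 37. 75. 60. 63. 63. 63. 54.  6.]
 [ 1.  1. 77. 24. 34. 74. 62. 51.  2.]
 [-1.  1. 74. -1. -2. 78. 58. 33. -2.]
 [-3.  2. -1.  1. -1. 75. -2. -1. -2.]
 [-4. -4. -4.  1. -5. -4.  2.  2. -2.]]
flap (array([ 5.06692601e+02,  1.99781155e+02, -3.54297183e-01]), np.float64(0.011071870189128075), np.float64(577.0))
flap (array([ 5.06815365e+02,  2.00143958e+02, -3.58089567e-01]), np.float64(0.01033005722344057), np.float64(569.0))
jamb (array([ 7.32778415e+02,  2.15221825e+02, -1.96651429e-01]), np.float64(0.013565386685664236), np.float64(599.0))
jamb (array([ 7.33298235e+02,  2.15721919e+02, -1.89874661e-01]), np.float64(0.012842014547559132), np.float64(583.0))
side flap (array([ 5.06732041e+02,  1.98761661e+02, -3.41241549e-01]), np.float64(0.02721451080994774), np.float64(504.0))
side jamb (array([ 7.32314268e+02,  2.14275377e+02, -1.83826283e-01]), np.float64(0.0183347702465626), np.float64(342.0))
[-4.76867720e-01 -3.10518322e+00  5.60358912e-06]
```

play_rows:
  dp:
    - [24.5, -30.5, 0]
    - [24.5, -30.5, 0]
    - [24.5, -30.5, 0]
    - [24.5, -30.5, 0]
    - [24.5, -30.5, 0]
    - [24.5, -30.5, 0]
    - [24.5, -30.5, 0]
    - [24.5, -30.5, 0]
  yaw: [-0.4, -0.4, -0.4, -0.4, -0.4, -0.4, -0.4, 0]
  gripper: 0

```text
t: 1.97
ee_pos: [384.4, 350.6, 222.9]
orientation: [0.553, 3.092, 0.001]
ft_force: [1.0, 0.3, 0.0]
width: 88.0
grasp_force: 0.0
```

play_rows:
  dp:
    - [24.5, -30.5, -10]
    - [24.5, -30.5, -10]
    - [24.5, -30.5, -10]
    - [24.5, -30.5, -10]
    - [24.5, -30.5, -10]
    - [0, 0, -20]
    - [0, 0, -20]
    - [0, 0, 0]
  yaw: [0, 0, 0, 0, 0, 0, 0, 0]

```text
t: 2.63
ee_pos: [504.4, 198.0, 129.6]
orientation: [-0.555, -3.087, 0.004]
ft_force: [-0.6, -1.0, -0.3]
width: 87.7
grasp_force: 0.0
```

```bash
python3 - <<'E'
from h import *
from scipy.spatial.transform import Rotation as R
o=ctrl.get_obs(); M=R.from_rotvec(o["orientation"]).as_matrix(); print(o["t"],o["ee_pos"],np.degrees(np.arctan2(M[1,1],M[0,1]))-90,o["ft_force"])
E
```

```text
2.6333 [504.37387922 197.95229896 129.56719605] -20.376724715570603 [-0.64053667 -1.01572581 -0.28501657]
```

play_rows:
  dp:
    - [0.5, 0, -25]
    - [0, 0, -30]
    - [0, 0, -30]
    - [0, 0, -25]
    - [0, 0, -12]
    - [0, 0, -6]
    - [0, 0, 0]
    - [0, 0, 0]
  yaw: [0, 0, 0, 0, 0, 0, 0, 0]

```text
t: 3.3
ee_pos: [507.3, 200.2, 5.7]
orientation: [0.552, 3.092, 0.001]
ft_force: [0.0, 0.2, 0.0]
width: 87.2
grasp_force: 0.0
```

play_rows:
  dp:
    - [0, 0, 0]
    - [0, 0, 0]
    - [0, 0, 0]
    - [0, 0, 0]
    - [0, 0, 0]
    - [0, 0, 0]
    - [0, 0, 0]
    - [0, 0, 0]
  yaw: [0, 0, 0, 0, 0, 0, 0, 0]
  gripper: 1

```text
t: 3.97
ee_pos: [507.0, 199.9, 5.3]
orientation: [0.553, 3.092, 0.001]
ft_force: [-1.2, 1.2, 6.3]
width: 59.7
grasp_force: 30.0
```

play_rows:
  dp:
    - [0, 0, 10]
    - [0, 0, 15]
    - [0, 0, 15]
    - [20, 9, 0]
    - [25, 11, 0]
    - [25, 11, 0]
    - [23.5, 10, 0]
    - [0, 0, 0]
  yaw: [0, 0, 0, 2, 2.5, 2.5, 2.3, 0]

```text
t: 4.63
ee_pos: [604.9, 242.6, 45.9]
orientation: [0.296, 3.122, 0.004]
ft_force: [-0.2, 0.6, -0.9]
width: 59.9
grasp_force: 30.0
```

play_rows:
  dp:
    - [0, 0, 0]
    - [0, 0, 0]
    - [0, 0, 0]
  yaw: [0, 0, 0]

```text
t: 4.88
ee_pos: [598.4, 240.0, 44.3]
orientation: [-0.3, -3.125, 0.002]
ft_force: [-0.4, -0.1, -2.2]
width: 59.8
grasp_force: 30.0
```

```bash
cat > look.py <<'E'
from h import *
from scipy.spatial.transform import Rotation as R
import sys
tag=sys.argv[1]; z0=float(sys.argv[2])
o=ctrl.get_obs(); M=R.from_rotvec(o["orientation"]).as_matrix(); y=np.degrees(np.arctan2(M[1,1],M[0,1]))
print(o["t"],o["ee_pos"],(y+360)%180-90,"ft",o["ft_force"],"tilt",M[:,2],o["width"])
p=grab("top"); s=grab("side",3)
f=lambda q,c,r:cv2.resize(q["pixels"][r-36:r+36,c-48:c+48,::-1],(400,300),interpolation=cv2.INTER_CUBIC)
cv2.imwrite(f"pics/{tag}.png",np.hstack([f(p,181,185),f(s,182,195)]))
for n,q in(("top",p),("side",s)):
    np.save(f"{tag}_{n}.npy",q["w"])
    print(n,"jamb",fit(q,JAMB,(733,215,-.19),55,100)[:2])
E
python3 -W ignore look.py stand 40
```

```text
4.8833 [598.37448949 239.99898216  44.28376393] -10.984741536283934 ft [-0.37862367 -0.07217178 -2.17057441] tilt [-2.22753093e-03 -8.71659512e-04 -9.99997139e-01] 59.82215932467446
top jamb (array([ 7.33455948e+02,  2.15459774e+02, -1.88034763e-01]), np.float64(0.022301233235369127))
side jamb (array([ 7.34996050e+02,  2.13799579e+02, -1.85241148e-01]), np.float64(0.02485857954353842))
```

View pics/stand.png

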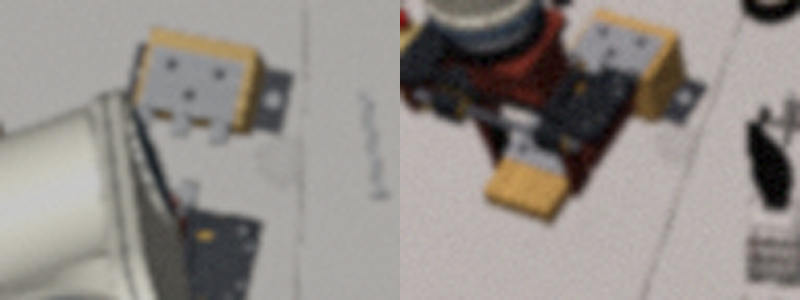

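The top crop shows one flap knuckle at (187,190), between the jamb's middle (180,127) and right (218,133) knuckles. The side crop shows the flap's tail at (530,190). Next I'll measure that knuckle's offset in the jamb frame.

```bash
cat > kn.py <<'E'
from h import *
p=grab("top",4); T=np.array(p["T"]); v,u=np.mgrid[0:384,0:512]
d=np.stack([(u-p["cx"])/p["fx"],-(v-p["cy"])/p["fy"],-np.ones(u.shape)],-1)@T[:3,:3].T
q=T[:3,3]+d*((76-T[2,3])/d[...,2])[...,None]
J=(733.1,215.4); a=-.19; c,n=np.cos(a),np.sin(a)
x=c*(q[...,0]-J[0])+n*(q[...,1]-J[1]); y=-n*(q[...,0]-J[0])+c*(q[...,1]-J[1])
z=p["w"][...,2]; g=p["pixels"].astype(int).max(-1)
m=(z>58)&(z<95)&(x<-33)&(x>-140)&(abs(y)<50)
k,l,st,ce=cv2.connectedComponentsWithStats(m.astype(np.uint8))
for i in range(1,k):
    b=l==i
    if b.sum()>3: print(i,b.sum(),"x %.1f..%.1f  y mean %.1f  %.1f..%.1f z %.1f g %.0f"%(x[b].min(),x[b].max(),y[b].mean(),y[b].min(),y[b].max(),np.median(z[b]),np.median(g[b])))
save(p,"kn"); r0,r1,c0,c1=178,204,166,194
print("rows",r0,"cols",c0); print(np.round(z[r0:r1,c0:c1]).astype(int))
E
python3 -W ignore kn.py; python3 -c "
from h import *;print(ctrl.get_obs()['ee_pos'])"
```

```text
1 11 x -43.3..-33.1  y mean 24.3  20.3..29.2 z 75.1 g 130
2 24 x -48.6..-33.0  y mean 0.0  -6.8..6.4 z 75.0 g 140
3 26 x -48.4..-33.5  y mean -29.0  -36.3..-21.6 z 74.3 g 140
4 30 x -100.7..-78.2  y mean -16.3  -23.8..-9.3 z 72.7 g 141
rows 178 cols 166
[[363 346  76  63   2  -1  -1   1  76  77  75  77  64  24  30  33  35  38
   76  73  73  72  60  58  59  47  32  17]
 [367 351 337  -2   0  -2  -1  -2  73  75  77  76  63  -1   5   9  16  19
   74  75  75  76  62  43  48  44  29  11]
 [368 359 342   0   0  -1  -2   0  75  72  75  73  64   0  -3  -2  -3  77
   78  74  77  73  60  20  27  31  26   7]
 [378 363 347 331   0  -2  -1  -3  68  69  72  73  -1   1  -3   1  -3  76
   76  74  76  63   3  -3   4  12  11   5]
 [383 369 353 333   1  -3   0  -2  -1  -3  -1  -3  -1  -3  -2  -1   1  72
   72  74  76  67  -1  -2   0  -2  -1  -2]
 [384 373 357 341  -1  -1  -2  -1   1  -1  -2  -2  -2  -3  -1   3  -1  -3
   69  71  72  61  -2  -2   1  -1  -2  -2]
 [388 379 362 347 329  -3   0   0  -1  -1   0   1   1  -2   1  -3  -2   0
    0   0  -4  -1   1  -3   0  -1  -1  -2]
 [392 384 368 353 335  -2  
[... 1537 characters left out ...]
64 148 148 144   1  -1  -4   0
   -1  -2  -1  -1   0   0   0  -4  -3  -1]
 [446 434 420 405 391 376 373 361 348 210  63 149 149 147 146 149 149 146
  147   2  -1  -3  -2  -2   0   1  -2  -2]
 [450 438 424 411 397 381 370 364 354 332 143 145 150 148 147 148 148 149
  147 149 166 169 166 165 168 168  -1  -3]
 [456 441 431 414 400 386 372 363 356 335 193 176 170 169 149 148 149 150
  147 148 167 168 167 169 168 168 167 166]
 [460 445 437 419 406 392 376 364 356 328 190 175 166 167 167 170 168 166
  166 164 167 167 166 168 167 167 168 167]
 [465 452 438 422 411 397 381 367 353 335 186 172 165 167 166 165 166 168
  166 166 167 169 168 167 167 165 166 169]]
[600.02733201 240.67139077  44.71902603]
```

play_rows:
  dp:
    - [5, -0.7, 0.3]
    - [5, -0.7, 0.3]
    - [5, -0.7, 0]
    - [3, -0.4, 0]
    - [1.8, -0.3, 0]
    - [0, 0, 0]
    - [0, 0, 0]
    - [0, 0, 0]
  yaw: [0, 0, 0, 0, 0, 0, 0, 0]

```text
t: 6.1
ee_pos: [619.6, 237.8, 45.1]
orientation: [-0.3, -3.127, 0.0]
ft_force: [-0.2, 0.5, -2.2]
width: 60.1
grasp_force: 30.0
```

```bash
cat > kn2.py <<'E'
from h import *
from scipy.spatial.transform import Rotation as R
p=grab("top",6); o=ctrl.get_obs(); M=R.from_rotvec(o["orientation"]).as_matrix()
print(o["t"],np.round(o["ee_pos"],1),"ft",np.round(o["ft_force"],1),"yaw",(np.degrees(np.arctan2(M[1,1],M[0,1]))+360)%180-90,"tilt",np.round(M[:2,2],4))
T=np.array(p["T"]); v,u=np.mgrid[0:384,0:512]
d=np.stack([(u-p["cx"])/p["fx"],-(v-p["cy"])/p["fy"],-np.ones(u.shape)],-1)@T[:3,:3].T
q=T[:3,3]+d*((75-T[2,3])/d[...,2])[...,None]
J=(733.1,215.4); a=-.19; c,n=np.cos(a),np.sin(a)
x=c*(q[...,0]-J[0])+n*(q[...,1]-J[1]); y=-n*(q[...,0]-J[0])+c*(q[...,1]-J[1])
z=p["w"][...,2]
m=((z>68)&(z<95)).astype(float)
def fk(x0,y0,w,rx=(-14,14)):
    win=(abs(y-y0)<13)&(x>x0+rx[0])&(x<x0+rx[1]); X,Y,mm=x[win],y[win],m[win]
    f=lambda s:np.mean((mm-1/(1+np.exp(np.clip(sdbox(X-s[0],Y-s[1],(-7.5,7.5,-w/2,w/2))/1.,-30,30))))**2)
    r=minimize(f,[x0,y0],method="Nelder-Mead",options=dict(initial_simplex=[[x0,y0],[x0+4,y0],[x0,y0+4]])); return np.round(r.x,2),round(r.fun,3)
import sys
xf=float(sys.argv[1])
print("mid",fk(-40,0,11,(-14,5)),"right",fk(-40,-28.5,12,(-14,5)),"flap",fk(xf,-14,12))
b=(m>0)&(x<-33)&(x>-140)&(abs(y)<45); print("zmed jamb",np.median(z[b&(x>-49)]),"flap",np.median(z[b&(x<-51)&(y<-5)]))
cv2.imwrite("pics/kn%d.png"%p["shot"],cv2.resize(p["pixels"][160:205,155:215,::-1],(800,600),interpolation=cv2.INTER_CUBIC)); print(p["shot"])
E
python3 -W ignore kn2.py -65
```

```text
6.4 [619.8 237.9  45.3] ft [ 0.8 -0.2 -1.6] yaw -10.959467175978375 tilt [-0.  0.]
mid (array([-41.41,   1.09]), np.float64(0.031)) right (array([-40.93, -27.25]), np.float64(0.032)) flap (array([-65.8 , -14.38]), np.float64(0.038))
zmed jamb 75.83291536087813 flap 74.43777713757896
27
```

View pics/kn27.png

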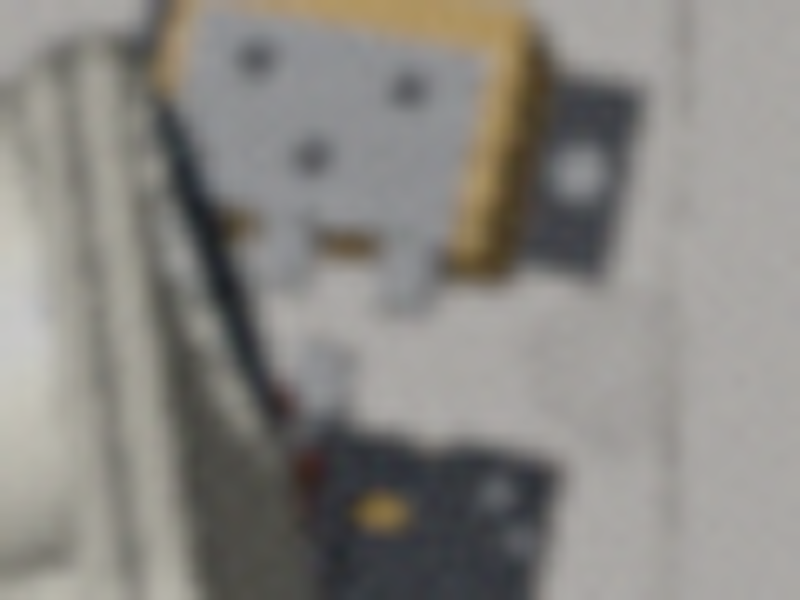

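The crop shows the jamb's middle knuckle at (290,250), its right knuckle at (405,280) and the flap knuckle at (325,375). Along the jamb axis the flap is aimed at the gap to within about 1 mm, so I'll enter slowly.

play_rows:
  dp:
    - [3, -0.3, 0]
    - [3, -0.5, 0]
    - [3, -0.5, 0]
    - [2, -0.4, 0]
    - [1.8, -0.3, 0]
    - [1, -0.2, 0]
    - [0, 0, 0]
    - [0, 0, 0]
  yaw: [0, 0, 0, 0, 0, 0, 0, 0]

```text
t: 7.07
ee_pos: [633.6, 235.6, 45.2]
orientation: [-0.3, -3.127, 0.0]
ft_force: [-0.2, -0.7, -2.4]
width: 59.9
grasp_force: 30.0
```

```bash
python3 -W ignore kn2.py -51.5
```

```text
7.3667 [633.6 235.7  45.3] ft [-0.1 -0.1 -1.9] yaw -10.959057058872986 tilt [-0. -0.]
mid (array([-34.66,  -1.12]), np.float64(0.171)) right (array([-40.94, -26.89]), np.float64(0.118)) flap (array([-51.25, -14.53]), np.float64(0.182))
zmed jamb 75.48060825813008 flap 75.64015319037156
33
```

View pics/kn33.png

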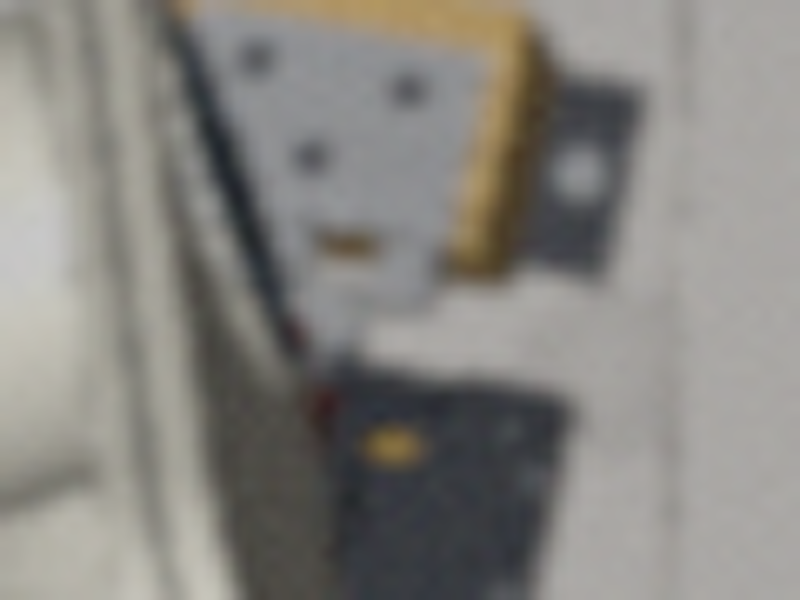

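play_rows:
  dp:
    - [1.5, -0.3, 0]
    - [1.5, -0.3, 0]
    - [1, -0.2, 0]
    - [1, -0.2, 0]
    - [0, 0, 0]
    - [0, 0, 0]
  yaw: [0, 0, 0, 0, 0, 0]

```text
t: 7.87
ee_pos: [638.7, 234.6, 45.2]
orientation: [-0.3, -3.127, 0.0]
ft_force: [-0.1, -0.5, -2.8]
width: 59.2
grasp_force: 30.0
```

play_rows:
  dp:
    - [0.1, 0.5, 0]
    - [0.1, 0.5, 0]
    - [0, 0, 0]
    - [0, 0, 0]
  yaw: [0, 0, 0, 0]

```text
t: 8.2
ee_pos: [638.8, 235.8, 45.3]
orientation: [-0.3, -3.127, 0.0]
ft_force: [-0.3, 0.1, -1.7]
width: 59.8
grasp_force: 30.0
```

play_rows:
  dp:
    - [0.1, 0.5, 0]
    - [0, 0, 0]
    - [0, 0, 0]
  yaw: [0, 0, 0]

```text
t: 8.45
ee_pos: [638.9, 236.2, 45.3]
orientation: [0.3, 3.127, -0.0]
ft_force: [-0.2, 0.3, -2.5]
width: 59.6
grasp_force: 30.0
```

play_rows:
  dp:
    - [0.1, 0.5, 0]
    - [0, 0, 0]
    - [0, 0, 0]
  yaw: [0, 0, 0]

```text
t: 8.7
ee_pos: [639.0, 236.7, 45.3]
orientation: [0.3, 3.127, -0.0]
ft_force: [-1.0, 0.5, -1.4]
width: 59.9
grasp_force: 30.0
```

play_rows:
  dp:
    - [0.1, 0.5, 0]
    - [0, 0, 0]
    - [0, 0, 0]
  yaw: [0, 0, 0]

```text
t: 8.95
ee_pos: [639.1, 237.2, 45.3]
orientation: [0.3, 3.127, 0.0]
ft_force: [0.2, 0.0, -2.5]
width: 60.0
grasp_force: 30.0
```

play_rows:
  dp:
    - [0.1, 0.5, 0]
    - [0, 0, 0]
    - [0, 0, 0]
  yaw: [0, 0, 0]

```text
t: 9.2
ee_pos: [639.2, 237.5, 45.3]
orientation: [-0.3, -3.127, 0.0]
ft_force: [-0.7, -1.1, -1.2]
width: 59.7
grasp_force: 30.0
```

play_rows:
  dp:
    - [0.1, 0.5, 0]
    - [0, 0, 0]
    - [0, 0, 0]
  yaw: [0, 0, 0]

```text
t: 9.45
ee_pos: [639.2, 237.6, 45.2]
orientation: [-0.301, -3.127, 0.001]
ft_force: [-1.0, -5.2, -0.9]
width: 59.8
grasp_force: 30.0
```

play_rows:
  dp:
    - [0, 0, 0]
    - [0, 0, 0]
  yaw: [0, 0]

```text
t: 9.62
ee_pos: [639.2, 237.6, 45.2]
orientation: [-0.301, -3.127, 0.001]
ft_force: [-1.0, -5.1, -1.0]
width: 59.8
grasp_force: 30.0
```

play_rows:
  dp:
    - [-0.3, -1.5, 0]
    - [-0.3, -1.5, 0]
    - [1.5, -0.3, 0]
    - [1.5, -0.3, 0]
    - [1.5, -0.3, 0]
    - [1.4, -0.3, 0]
    - [0, 0, 0]
    - [0, 0, 0]
  yaw: [0, 0, 0, 0, 0, 0, 0, 0]

```text
t: 10.28
ee_pos: [644.7, 234.0, 45.2]
orientation: [0.3, 3.127, 0.0]
ft_force: [0.4, -0.5, -1.5]
width: 59.6
grasp_force: 30.0
```

play_rows:
  dp:
    - [0.5, -0.1, 0]
    - [0.5, -0.1, 0]
    - [0, 0, 0]
    - [0, 0, 0]
  yaw: [0, 0, 0, 0]

```text
t: 10.62
ee_pos: [645.7, 233.8, 45.3]
orientation: [0.3, 3.127, 0.0]
ft_force: [0.8, 0.2, -2.3]
width: 59.8
grasp_force: 30.0
```

play_rows:
  dp:
    - [0.5, -0.1, 0]
    - [0, 0, 0]
    - [0, 0, 0]
  yaw: [0, 0, 0]

```text
t: 10.87
ee_pos: [646.1, 233.7, 45.3]
orientation: [-0.3, -3.127, 0.0]
ft_force: [0.6, 0.6, -2.0]
width: 60.1
grasp_force: 30.0
```

play_rows:
  dp:
    - [0.5, -0.1, 0]
    - [0, 0, 0]
    - [0, 0, 0]
  yaw: [0, 0, 0]

```text
t: 11.12
ee_pos: [646.7, 233.6, 45.3]
orientation: [0.3, 3.127, 0.0]
ft_force: [-0.3, 0.1, -2.1]
width: 60.0
grasp_force: 30.0
```

play_rows:
  dp:
    - [0.5, -0.1, 0]
    - [0, 0, 0]
    - [0, 0, 0]
  yaw: [0, 0, 0]

```text
t: 11.37
ee_pos: [647.2, 233.5, 45.3]
orientation: [0.3, 3.127, -0.0]
ft_force: [0.1, 0.8, -2.9]
width: 59.9
grasp_force: 30.0
```

play_rows:
  dp:
    - [0.5, -0.1, 0]
    - [0, 0, 0]
    - [0, 0, 0]
  yaw: [0, 0, 0]

```text
t: 11.62
ee_pos: [647.7, 233.4, 45.3]
orientation: [0.3, 3.127, 0.0]
ft_force: [-0.5, 0.1, -2.1]
width: 60.2
grasp_force: 30.0
```

play_rows:
  dp:
    - [0.5, -0.1, 0]
    - [0, 0, 0]
    - [0, 0, 0]
  yaw: [0, 0, 0]

```text
t: 11.87
ee_pos: [648.2, 233.3, 45.3]
orientation: [0.3, 3.127, 0.0]
ft_force: [0.4, -0.3, -1.4]
width: 59.9
grasp_force: 30.0
```

play_rows:
  dp:
    - [0.4, -0.1, 0]
    - [0, 0, 0]
    - [0, 0, 0]
  yaw: [0, 0, 0]

```text
t: 12.12
ee_pos: [648.6, 233.2, 45.3]
orientation: [0.3, 3.127, 0.0]
ft_force: [-0.4, -0.5, -2.7]
width: 59.8
grasp_force: 30.0
```

play_rows:
  dp:
    - [0.5, -0.1, 0]
    - [0, 0, 0]
    - [0, 0, 0]
  yaw: [0, 0, 0]

```text
t: 12.37
ee_pos: [648.9, 233.1, 45.2]
orientation: [-0.3, -3.127, 0.0]
ft_force: [-0.9, -0.0, -1.8]
width: 60.1
grasp_force: 30.0
```

```bash
python3 -W ignore kn2.py -38; python3 -W ignore - <<'E'
from h import *
# flap tail (rear wood top, z~60) in side view
s=grab("side",6); np.save("tail.npy",s["w"])
w=s["w"]; J=(733.1,215.4); a=-.19; c,n=np.cos(a),np.sin(a)
x=c*(w[...,0]-J[0])+n*(w[...,1]-J[1]); y=-n*(w[...,0]-J[0])+c*(w[...,1]-J[1])
rgb=s["pixels"].astype(int); wood=(rgb[...,0]-rgb[...,2]>50)
m=wood&(x>-150)&(x<-90)&(abs(y)<40)&(w[...,2]>30)&(w[...,2]<75)
r,cc=np.where(m); print(m.sum(),"rows",r.min(),r.max(),"cols",cc.min(),cc.max())
t=m&(w[...,2]>54); print("top z",np.median(w[...,2][t]),"x",np.percentile(x[t],[2,50,98]),"y",np.percentile(y[t],[2,98]))
jm=wood&(abs(x)<32)&(abs(y)<42)&(w[...,2]>50); print("jamb wood top z",np.median(w[...,2][jm]))
cv2.imwrite("pics/tail.png",cv2.resize(s["pixels"][165:225,140:220,::-1],(800,600),interpolation=cv2.INTER_CUBIC))
E
```

```text
12.6667 [648.9 233.1  45.2] ft [-1.2  0.6 -2. ] yaw -10.958809944162567 tilt [-0.0002 -0.    ]
mid (array([-36.07, -15.87]), np.float64(0.006)) right (array([-35.2 , -26.89]), np.float64(0.059)) flap (array([-35.81, -15.34]), np.float64(0.141))
zmed jamb 75.86342276885381 flap nan
39
174 rows 186 199 cols 162 181
top z 61.34275449395244 x [-125.16316309 -108.85773538  -90.6499811 ] y [-28.75879914  28.18573739]
jamb wood top z 61.63747045899822
```

View pics/tail.png

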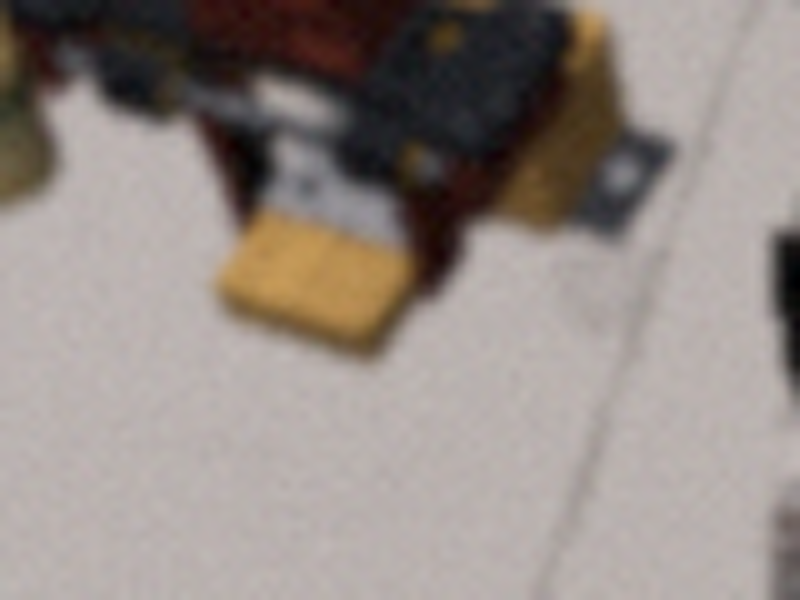

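The side crop shows the flap held level with its tail at (310,280), and its wood top is at the jamb's height (61.3 against 61.6). The last step stopped slightly short, so contact may be starting; one more small step will confirm it.

play_rows:
  dp:
    - [0.4, -0.1, 0]
    - [0, 0, 0]
    - [0, 0, 0]
  yaw: [0, 0, 0]

```text
t: 13.22
ee_pos: [649.1, 233.0, 45.2]
orientation: [-0.3, -3.126, 0.0]
ft_force: [-2.0, 1.2, -2.8]
width: 59.6
grasp_force: 30.0
```

play_rows:
  dp:
    - [0.4, -0.1, 0]
    - [0, 0, 0]
    - [0, 0, 0]
  yaw: [0, 0, 0]

```text
t: 13.47
ee_pos: [649.1, 233.0, 45.1]
orientation: [-0.3, -3.126, 0.0]
ft_force: [-4.8, 0.8, -0.3]
width: 59.7
grasp_force: 30.0
```

play_rows:
  dp:
    - [-1.5, 0.3, 0]
    - [-1.5, 0.3, 0]
    - [-1, 0.2, 0]
    - [0, 0, -1]
    - [0, 0, -1]
    - [0, 0, 0]
    - [0, 0, 0]
  yaw: [0, 0, 0, 0, 0, 0, 0]

```text
t: 14.05
ee_pos: [645.9, 233.6, 43.2]
orientation: [0.3, 3.127, -0.0]
ft_force: [-0.4, 1.2, -2.5]
width: 59.8
grasp_force: 30.0
```

play_rows:
  dp:
    - [0.5, -0.1, 0]
    - [0, 0, 0]
    - [0, 0, 0]
  yaw: [0, 0, 0]

```text
t: 14.3
ee_pos: [646.4, 233.6, 43.3]
orientation: [0.3, 3.127, 0.0]
ft_force: [-0.5, 0.4, -2.0]
width: 59.7
grasp_force: 30.0
```

play_rows:
  dp:
    - [0.5, -0.1, 0]
    - [0, 0, 0]
    - [0, 0, 0]
  yaw: [0, 0, 0]

```text
t: 14.55
ee_pos: [646.9, 233.5, 43.3]
orientation: [0.3, 3.127, -0.0]
ft_force: [0.4, 0.4, -1.6]
width: 59.8
grasp_force: 30.0
```

play_rows:
  dp:
    - [0.5, -0.1, 0]
    - [0, 0, 0]
    - [0, 0, 0]
  yaw: [0, 0, 0]

```text
t: 14.8
ee_pos: [647.4, 233.4, 43.3]
orientation: [0.3, 3.127, 0.0]
ft_force: [-0.2, 0.5, -3.3]
width: 59.9
grasp_force: 30.0
```

play_rows:
  dp:
    - [0.5, -0.1, 0]
    - [0, 0, 0]
    - [0, 0, 0]
  yaw: [0, 0, 0]

```text
t: 15.05
ee_pos: [647.4, 233.3, 43.1]
orientation: [-0.3, -3.126, 0.0]
ft_force: [-2.0, 0.4, -1.6]
width: 59.8
grasp_force: 30.0
```

play_rows:
  dp:
    - [0.4, -0.1, 0]
    - [0, 0, 0]
    - [0, 0, 0]
  yaw: [0, 0, 0]

```text
t: 15.3
ee_pos: [647.6, 233.2, 43.1]
orientation: [-0.3, -3.126, 0.0]
ft_force: [-4.6, 1.7, -0.8]
width: 59.8
grasp_force: 30.0
```

play_rows:
  dp:
    - [-1.2, 0.3, 0]
    - [-1.3, 0.3, 0]
    - [0, 0, 0.9]
    - [0, 0, 0]
    - [0, 0, 0]
    - [0, 0, 0]
    - [0, 0, 0]
    - [0, 0, 0]
  yaw: [0, 0, 0, 0, 0, 0, 0, 0]

```text
t: 15.97
ee_pos: [645.8, 233.8, 44.2]
orientation: [0.3, 3.127, 0.0]
ft_force: [0.1, -0.6, -2.9]
width: 59.4
grasp_force: 30.0
```

```bash
python3 -c "
from h import *
o=ctrl.get_obs();print(o['t'],o['ee_pos'],o['ft_force'],o['qvel']);print(ticket.close_job())"
```

```text
15.9667 [645.8385871  233.75086629  44.18367899] [ 0.06858496 -0.60465744 -2.87243988] [-0.00177559  0.00069445  0.00162554  0.00045476  0.00205718  0.00163207]
the job is handed in; nothing more can be done
None
```

I handed the job in at about 16 s with the two-knuckle flap held level and still between the jamb's knuckles. Sideways force at the wrist was under 1 N, no probe touch read above about 5 N, and depth, height and hinge-line position were set from those touches; no verdict came back.

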